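Load the amber check standard into the photometer

TASK

Lift the amber check standard out of the rack, keeping the fingers off its two clear faces, and lower it (do not drop it) into the cell holder in the photometer's open sample compartment until it is fully home, turned so that its clear faces look along the light path. Then slide the compartment cover fully shut. Leave the green and blue standards standing in the rack.

Things in the scene. Friction and masses are not known exactly. Their poses are not given: they have to be found in the camera images.
- amber_center (a point): centre (half-way up) of the amber check standard, an upright square cell of solid amber glass, 30 x 30 x 105 mm, about 200 g, standing free at any yaw in a rack well. z is up; x runs through its two clear (amber) faces, y through its two white frosted sides, by which it is held. Both ends of x are alike. Sides reach 95 mm up; above is a black 20 x 20 mm cap with a white line along x
- amber_clear: the amber glass block that forms the two clear faces of the amber standard, 30 (x) x 22 (y) x 95 (z) mm, origin at its centre, 5 mm below amber_center, axes as there; no finger may press on it. The standard's lowest 32 mm go into the cell holder, so grip well above the middle
- green_center (a point): centre (half-way up) of the green check standard, not to be used: same size, build and axes as the amber one, standing in the rack
- blue_center (a point): centre (half-way up) of the blue check standard, not to be used: same size, build and axes as the amber one, standing in the rack
- rack: fixed grey block, 260 (x) x 80 (y) x 35 (z) mm, with three round wells in a row along its x axis, 85 mm apart (centres at x = -85, 0, +85 mm), 48 mm wide and 22 mm deep, floors 13 mm above the table; the three standards stand in them in any order. Origin: centre of its underside, z up
- photometer: fixed light grey bench photometer, sloping keys and display at its front (-x). Origin on the table under the cell holder's axis, z up. Body x -185 to 130, y -105 to 235 mm, deck 140 mm up. Its y axis is the light path, between two steel lens barrels 78 mm up that stand 12 mm in from the compartment's side walls. Compartment: open pit centred on the origin, 190 (x) x 120 (y) mm, floor 18 mm up
- holder_seat (a point): centre of the socket floor of the cell holder, 30 mm above the table, axes as the photometer's; the standard's base must stand here, its top then 5 mm below the deck. Holder: aluminium block 56 x 56 mm, top 62 mm above the table, square socket 34 x 34 mm along the photometer's x and y, 32 mm deep, rim bevelled 6 mm, white ticks on top along the light path
- cover (a joint): slide of the compartment's cover, in m: 0 = fully shut over the compartment, 0.135 = fully open; it opens towards the photometer's +y, starts open (0.12 to 0.135), takes about 1.5 N to move, stays where it is left, and has a dead stop at 0
- cover_grip (a point): centre of the blue grip bar on the cover, which moves with it: bar 80 mm long along the photometer's x, 16 mm wide (y), 28 mm tall, this point 14 mm above the grey cover plate (206 x 136 x 8 mm, upper face 149 mm above the table). Axes as the photometer's. It stands straight over the holder when the cover is shut

How it is judged:
By the outcome, as a careful person would: the job done as asked, in the order asked, and still so for the second after the job is handed in, with the robot touching nothing.
It also fails if it takes over 51 s, if anything falls off the work surface, if the arm or the gripper's body presses on something with over 40 N, if the wrist force passes 120 N, or if a joint passes its speed limit or range.

ROBOT

A 6-joint arm with a two-finger parallel gripper is mounted at the origin on the work surface. World frame = base frame: x ahead of the robot, y to its left, z up, the work surface at z = 0. Lengths are in mm, angles in rad, forces in N, time in s.
With the tool pointing down it reaches from about 275 to 750 mm from the base axis. Payload 10.2 kg.
Tool frame: the origin (TCP) lies at the very end of the fingers, on their centre line; the grasp point (between the pads) lies 19 mm behind it (ctrl.hold_point_z is the distance from the TCP to the grasp point, in mm); z points along the fingers, y is the direction in which the jaws open and shut (so a half turn about z gives the same grasp; the last joint's range is limited). The gripper opens to 85 mm and grips with 20 to 120 N. Pads are 22 mm wide; open, the fingers measure 114 mm over their backs; the gripper's body (76 mm by 85 mm) begins 54 mm behind the grasp point. The pads swing forward as they close: fully open they stand 13 mm farther back than shut.
Start: joints at [0.967, 0.313, 1.498, -0, 1.331, -0.223], TCP at [195.136, 487.394, 210.994] pointing down, gripper open.
Joint ranges: [-2.94, 2.94], [-0.97, 2.17], [0.19, 2.56], [-1.23, 4.37], [0.02, 3.11], [-2.88, 2.88]. Speed limits (rad/s): [2.39, 2.39, 3.01, 3.14, 3.14, 3.14].

INTERFACE

Orientations are given as a unit quaternion [w, x, y, z].
In Python, from rig import readout, cams, workorder, spotter, ctrl gives the robot as it stands.
- The arm moves only by the tool step_arm, never from a script. Its argument "plan" is text: rows parted by semicolons, each of 5 numbers parted by spaces: the shift along the tool's x, y, z in cm, then the turn about the tool's z in degrees, then the opening in per cent of the stroke, from 0 (shut) to 100 (fully open). In form: x y z twist gripper; .... A call has 1 to 10 rows; each row is the pose to reach, as a shift and turn from the pose commanded when the call began, along the tool's axes at that moment; what a row does not reach only later rows make up. A row lasts 1/10 s, in which the tool goes at most 50 mm and 8.59 degrees, less where a joint would pass 70% of its speed; a pose out of reach is approached as far as the arm can. A call with a gripper value outside its range is refused whole. The fingers move at their own pace and stop on an object; "grip_force" is the grip in N (left out, the last holds). Time passes only in rows, so rows that repeat a pose let the fingers close. It gives the time, the measured TCP pose, the force and the opening at its end, in the units of the state.
- readout.sense(): the state, without advancing time (a new reading comes with each control period).
- cams.capture(name): name is "side" or "top"; returns (picture, depth): 420x560x3 uint8, red, green, blue; 420x560 float32, mm along the optical axis (not along the pixel's ray), 0 where there is no reading.
- cams.camera_info(name): a dict with "vfov" (degrees; the focal length in pixels is half the picture's height over the tangent of half this angle, whatever the lens; pixels are square), "cx", "cy" (the principal point, pixels), "rvec" (rotation vector, rad) and "tvec" (3), from world to camera coordinates, as OpenCV has them. Camera axes: x right, y down, z forward; pixel columns grow to the right and rows downward; lengths in mm; the calibration is good to about 2 mm. A picture is of the moment at which its call begins. camera_info takes no time and is no camera call.
- workorder.finish_job(): hands the job in, once; it reports no verdict.
Trained networks look in the newest picture that a camera, given by its name, has taken for a name from the list of things; names that differ only in an ending like _2 or _b are one class to them, and where a whole thing is asked for, a point or a joint stands for the part that bears it (a point fixed in the world has none). Each returns a list of dicts, best first, with "conf" (0 to 1); they miss things now and then, are a little off and sometimes report something else, mostly with a low value. They report only what shows in the picture. A call takes as long as a camera call.
- spotter.regions_of(camera, target): "pixels" (420x560 bool, what is visible of it) and "extent" ([centre column, centre row, width, height] in pixels, round what is visible of it).
The state is a dict: "time_s": time; "joints": joint angles; "dq": joint speeds; "tau": joint torques, N m; "eef_pos": TCP position; "ee_rot": TCP orientation; "force": force on the tool from outside, world axes, zero at the start; "wrist_torque": the same for the moment, N m; "grip_width": opening from 0.0 (shut) to 1.0 (fully open).
Only numpy, scipy, OpenCV 4.12 (cv2) and the standard library are available. Lean on these libraries where they do the work, as an engineer would, in place of code of your own. Each camera call takes 0.05 s, during which the arm holds its last target. There are 200 camera calls.

## Working session

There is one attempt and no reset: what is moved stays moved. The work goes in short steps, Python scripts to look and compute and a tool call to move; the robot and the scene stay as the last step left them, time stands still between calls to the robot, and variables do not carry over. Pictures are saved under pics/ and viewed, about 8 in all and at most 12, crops included, and the job is handed in when it is done.

Besides the shell and the picture viewer there is one more tool, called after "Call:" as name(argument=value, ...) on one line, values as JSON. step_arm: Moves the arm, as the interface text tells. Its arguments: {"type":"object","properties":{"plan":{"type":"string"},"grip_force":{"type":"number"}},"required":["plan"]}

```bash
mkdir -p pics; ls; cat > h.py <<'E'
import numpy as np, cv2
from rig import readout, cams, workorder, spotter, ctrl
def cam(n):
    c=cams.camera_info(n); f=210/np.tan(np.radians(c['vfov'])/2)
    R=cv2.Rodrigues(np.array(c['rvec'],float))[0]; t=np.array(c['tvec'],float).ravel()
    return f,c['cx'],c['cy'],R,t
def cloud(n,d):
    f,cx,cy,R,t=cam(n); v,u=np.mgrid[:420,:560]
    P=np.stack([(u-cx)/f*d,(v-cy)/f*d,d],-1)
    W=(P-t)@R; W[d<=0]=np.nan
    return W
def proj(n,p):
    f,cx,cy,R,t=cam(n); q=np.atleast_2d(p)@R.T+t
    return np.c_[q[:,0]/q[:,2]*f+cx,q[:,1]/q[:,2]*f+cy]
def ray(n,uv,z):
    f,cx,cy,R,t=cam(n); d=np.array([(uv[0]-cx)/f,(uv[1]-cy)/f,1])@R; o=-R.T@t
    return o+d*(z-o[2])/d[2]
def save(n,img): cv2.imwrite(n,img[...,::-1])
E
python3 - <<'E'
from h import *
print(cams.camera_info('side'),cams.camera_info('top'))
for n in('top','side'):
    im,d=cams.capture(n); np.savez(f'{n}0.npz',im=im,d=d); save(f'pics/{n}0.png',im)
    W=cloud(n,d)
    for t in ['amber_center','amber_clear','green_center','blue_center','rack','photometer','cover','cover_grip']:
        for r in spotter.regions_of(n,t)[:2]:
            m=r['pixels'].astype(bool); print(n,t,round(r['conf'],2),np.round(r['extent']),m.sum(),np.round(np.nanmedian(W[m],0)),np.round(np.nanpercentile(W[m][:,2],[2,98])))
print(readout.sense(),ctrl.hold_point_z)
E
```

```text
pics
{'vfov': 53.471850734854975, 'cx': 283.6509074718881, 'cy': 208.06545151116725, 'rvec': array([ 2.35887818, -0.02095452,  0.00957843]), 'tvec': array([-503.00476718,   20.0724959 ,  939.46457965])} {'vfov': 56.56516767114657, 'cx': 279.9712240956544, 'cy': 204.10710373158074, 'rvec': array([ 2.15211596, -2.13309921,  0.09458934]), 'tvec': array([-92.07698669, 534.82576006, 723.60138233])}
top amber_clear 0.52 [380. 262.  17.  13.] 180 [ 431. -268.   81.] [ 17. 109.]
top green_center 0.67 [370. 169.  29.  34.] 501 [ 587. -249.  107.] [ 22. 120.]
top rack 0.85 [374. 220.  66. 142.] 4317 [ 494. -259.   35.] [12. 37.]
top photometer 0.83 [142. 194. 236. 212.] 37165 [543. 153. 139.] [ 17. 157.]
top photometer 0.67 [388. 265.  34.  26.] 520 [ 427. -272.  107.] [ 22. 120.]
top cover 0.59 [ 99. 172. 106. 130.] 9896 [576. 210. 149.] [144. 177.]
top cover_grip 0.66 [ 98. 170. 105. 130.] 9719 [576. 210. 149.] [147. 177.]
side amber_center 0.92 [243. 309.  29.  44.] 960 [ 429. -294.   85.] [ 21. 119.]
side amber_clear 0.6 [238. 316.  18.  39.] 348 [ 421. -297.   68.] [ 19. 109.]
side amber_
[... 597 characters left out ...]
41. 176.]
{'time_s': 0.9, 'joints': array([ 9.66591404e-01,  3.12882774e-01,  1.49772712e+00,  1.62463547e-05,
        1.33100102e+00, -2.23373891e-01]), 'dq': array([ 0.00075597,  0.00154004, -0.00053638,  0.0006074 , -0.00118543,
        0.00023818]), 'tau': array([ 1.31898480e-03, -4.12169409e+01, -2.59886760e+01, -1.77262123e-04,
        6.92726917e-04, -4.35233596e-05]), 'eef_pos': array([195.13012367, 487.3853245 , 210.99277501]), 'ee_rot': array([-1.08957946e-05,  1.89268811e-01,  9.81925311e-01, -5.18676118e-06]), 'force': array([-0.25726759,  0.42298841, -0.43390726]), 'wrist_torque': array([-0.00890173, -0.00071181,  0.00617677]), 'grip_width': 1.003438663895046} 18.700000000000003
```

```bash
python3 - <<'E'
from h import *
t=np.load('top0.npz');s=np.load('side0.npz')
a=cv2.resize(t['im'],(800,600),interpolation=cv2.INTER_CUBIC); save('pics/a.png',a)
b=np.vstack([cv2.resize(t['im'][130:310,330:430],None,fx=3.3,fy=3.3,interpolation=cv2.INTER_CUBIC)])
c=cv2.resize(s['im'][270:360,200:380],None,fx=2.6,fy=2.6,interpolation=cv2.INTER_CUBIC)
out=np.zeros((600,800,3),np.uint8); out[:b.shape[0],:b.shape[1]]=b; out[:c.shape[0],330:330+c.shape[1]]=c
c=cv2.resize(s['im'][70:240,200:380],None,fx=2,fy=2); out[240:240+c.shape[0],400:400+c.shape[1]]=c
save('pics/b.png',out)
E
```

```text
(no output)
```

View pics/a.png

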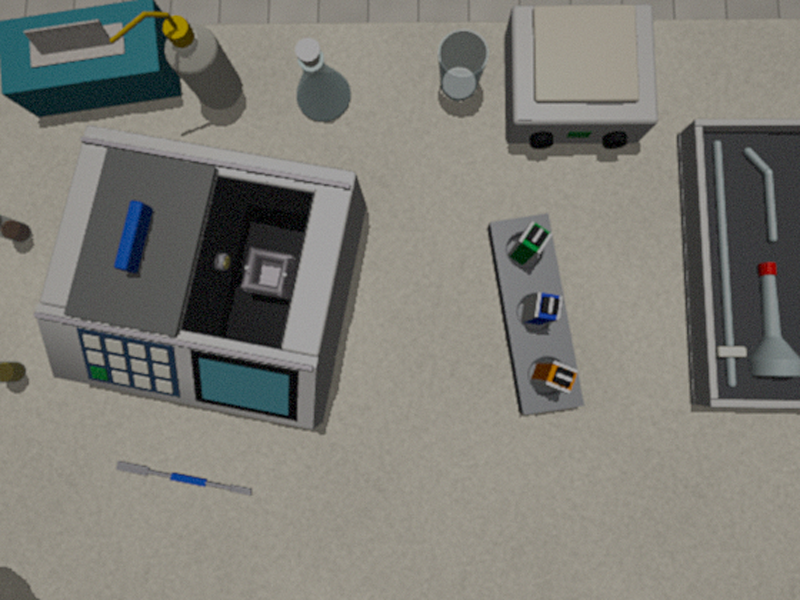

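View pics/b.png

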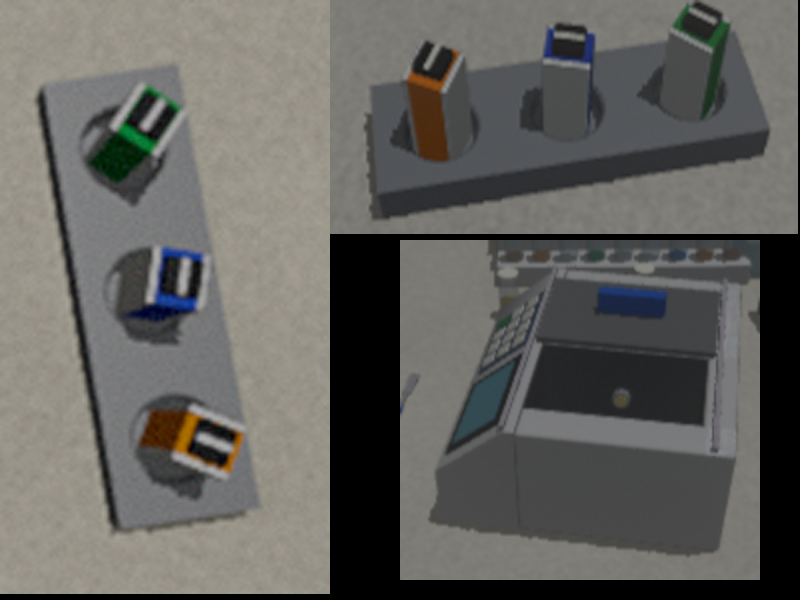

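The top view shows amber in the near well, at about (555,375) in the 800 px picture. Blue and green stand behind it. The pit and holder are at about (268,273), the cover is open to the left and its grip bar is at (133,235). I'll fit precise poses next.

```bash
cat > fit.py <<'E'
from h import *
def rect(P,name):
    c,s,a=cv2.minAreaRect(P[:,:2].astype(np.float32)); print(name,len(P),np.round(c,1),np.round(s,1),round(a,2),'z',np.round(np.median(P[:,2]),1))
def axisline(P):
    c=P[:,:2].mean(0); w,v=np.linalg.eigh(np.cov(P[:,:2].T)); return np.round(c,1),round(np.degrees(np.arctan2(v[1,1],v[0,1]))%180,1),np.round(np.sqrt(w*12),1)
E
python3 - <<'E'
from fit import *
for n in('top','side'):
    q=np.load(f'{n}0.npz'); im=q['im'].astype(int); W=cloud(n,q['d']); Z=W[...,2]
    k=np.isfinite(Z)
    for nm,(x,y) in dict(amber=(428,-272),blue=(510,-262),green=(588,-250)).items():
        m=k&(abs(W[...,0]-x)<35)&(abs(W[...,1]-y)<35)
        rect(W[m&(Z>103)&(Z<125)],n+' '+nm+' top')
        cap=m&(Z>113.5)&(Z<125); rect(W[cap],'  cap')
        wl=cap&(im.min(-1)>120); 
        if wl.sum()>4: print('  line',wl.sum(),axisline(W[wl]))
    m=k&(W[...,0]>380)&(W[...,0]<760)&(W[...,1]>-60)&(W[...,1]<400)
    rect(W[m&(Z>146)&(Z<152)&(im.max(-1)<95)],n+' cover')
    blue=m&(Z>150)&(im[...,2]>im[...,0]*2)&(im[...,2]>60)
    rect(W[blue&(Z>172)],n+' bar top'); print(axisline(W[blue&(Z>172)]),np.percentile(Z[blue],[5,50,95]))
    h=m&(Z>57)&(Z<67); 
    if h.sum()>20: rect(W[h],n+' holdertop')
    m2=m&(Z>135)&(Z<160); rect(W[m2],'deck all'); print(np.histogram(Z[m2],bins=np.arange(134,162,2)))
E
```

```text
top amber top 333 [ 426.1 -280.8] [29.9 30.2] 68.32 z 109.7
  cap 152 [ 425.8 -281. ] [20.3 19.7] 67.52 z 118.0
  line 27 (array([ 426.5, -281.8]), np.float64(68.0), array([ 4.4, 16.6]))
top blue top 315 [ 509.9 -267.4] [30.4 30.2] 80.87 z 109.7
  cap 143 [ 510.  -267.1] [20.1 20.2] 80.95 z 117.6
  line 28 (array([ 510.6, -268.4]), np.float64(170.6), array([ 4.9, 18.1]))
top green top 303 [ 594.2 -253.7] [29.8 30.5] 56.33 z 109.7
  cap 137 [ 594.1 -253.4] [19.4 20. ] 56.96 z 117.6
  line 24 (array([ 595.1, -254.7]), np.float64(144.4), array([ 4.2, 17.5]))
top cover 8479 [565.5 148.1] [312.  217.1] 79.85 z 149.1
top bar top 471 [580.4 214.4] [15.7 78.6] 80.51 z 176.8
(array([580. , 213.6]), np.float64(169.8), array([15. , 78.5])) [173.72824487 176.72228228 178.50291414]
top holdertop 899 [536.5  71.1] [165.8 285.9] 79.87 z 61.4
deck all 19676 [574.7 152.8] [340.4 249. ] 79.8 z 145.5
(array([ 262,  753, 4070, 3806,  437,  780, 2039, 5654, 1737,   52,   35,
         27,   24]), array([134, 136, 138, 140, 142, 144, 146, 148, 150, 152, 154, 156, 158,
       160]))
side amber top 338 [ 426
[... 279 characters left out ...]
ne 7 (array([ 510.9, -269.6]), np.float64(169.5), array([ 2.8, 16.9]))
side green top 311 [ 594.5 -257.5] [30.  30.2] 56.41 z 110.2
  cap 134 [ 595.1 -257.1] [20.7 19.9] 54.32 z 117.4
side cover 2265 [566.7 142.8] [280.6 216.7] 79.92 z 148.2
side bar top 153 [580.9 209.8] [17.9 77.9] 80.34 z 175.6
(array([582.6, 208.9]), np.float64(169.9), array([15.2, 77.6])) [154.66334197 168.60907783 177.05001687]
side holdertop 699 [539.   67.9] [171.7 290.9] 79.75 z 62.1
deck all 6369 [576.5 148.5] [343.  246.9] 79.81 z 140.8
(array([ 133,  525, 2008,  710,  132,  410, 1000, 1258,   97,   19,   22,
         31,   24]), array([134, 136, 138, 140, 142, 144, 146, 148, 150, 152, 154, 156, 158,
       160]))
```

```bash
python3 - <<'E'
from fit import *
a=np.radians(-10.15)
for n,o in(('top',(557.8,89.8)),('side',(559.6,85.5))):
    q=np.load(f'{n}0.npz'); W=cloud(n,q['d']); Z=W[...,2]
    r=np.hypot(W[...,0]-o[0],W[...,1]-o[1])
    m=(r<45)&(Z>57)&(Z<66)
    print(n,m.sum())
    if m.sum()>20:
        rect(W[m],'holder top')
        print('px',np.argwhere(m)[:,::-1].min(0),np.argwhere(m)[:,::-1].max(0))
    m=(r<22)&(Z<40); print('floor',m.sum()); 
    if m.sum()>5: rect(W[m],'floor')
t=np.load('top0.npz')['im']
c=cv2.resize(t[160:225,150:225],None,fx=8,fy=8,interpolation=cv2.INTER_CUBIC); c=np.clip(c.astype(float)*1.2,0,255).astype(np.uint8)
E0=np.array([557.8,89.8]);R=np.array([[np.cos(a),-np.sin(a)],[np.sin(a),np.cos(a)]])
for h,z,col in((28,62,(255,0,0)),(23,62,(255,255,0)),(17,30,(0,255,0))):
    P=np.array([[*(E0+R@np.array(p)*h),z] for p in((1,1),(1,-1),(-1,-1),(-1,1))])
    uv=((proj('top',P)-[150,160]+.5)*8).astype(np.int32); cv2.polylines(c,[uv],True,col,1)
save('pics/c.png',c)
E
```

```text
top 537
holder top 537 [557.7  90. ] [57.1 56.3] 79.51 z 61.1
px [168 173] [203 207]
floor 245
floor 245 [559.5  93.7] [27.8 32.2] 78.01 z 30.4
side 0
floor 0
```

View pics/c.png

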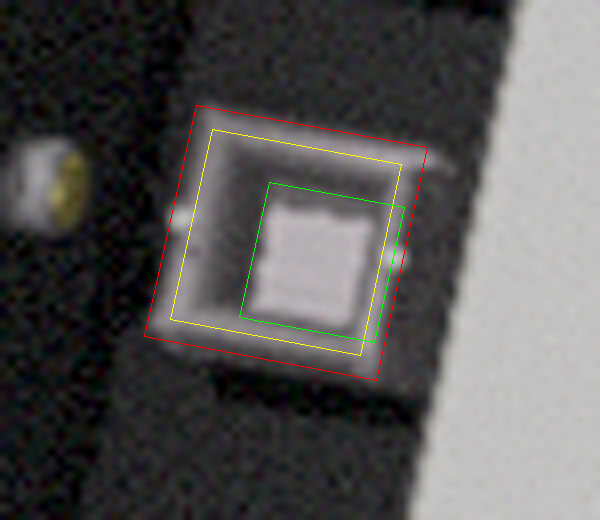

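The holder outline fits the top view well: the red 56 mm square lies on the holder top, with the ticks along photometer y. The two cameras disagree by about 4 mm in y, so I'll use the mean for now and check again once the cell is held.

```bash
cat > mv.py <<'E'
import sys
from h import *
from scipy.spatial.transform import Rotation as Ro
def mv(x,y,z,phi=None):
    s=readout.sense(); w,a,b,c=s['ee_rot']; R=Ro.from_quat([a,b,c,w]).as_matrix()
    d=R.T@(np.array([x,y,z])-s['eef_pos'])/10; p=np.degrees(np.arctan2(R[1,0],R[0,0]))
    tw=0 if phi is None else -((phi-p+180)%360-180)
    print('t',round(s['time_s'],2),'pos',np.round(s['eef_pos'],1),'phi',round(p,2),'tilt',round(R[2,2],4),'j',np.round(s['joints'],2),'w',round(s['grip_width'],3),'F',np.round(s['force'],1)); print('shift',np.round(d,2),'twist',round(tw,2))
if __name__=='__main__': mv(*map(float,sys.argv[1:]))
E
python3 mv.py 426.3 -282.7 205 68
```

```text
t 0.9 pos [195.1 487.4 211. ] phi 158.18 tilt -1.0 j [ 0.97  0.31  1.5   0.    1.33 -0.22] w 1.003 F [-0.3  0.4 -0.4]
shift [-50.08 -62.9    0.6 ] twist 90.18
```

Call:
step_arm(plan="-3 -3.8 0 8 65; -6 -7.6 0 16 65; -9 -11.4 0 24 65; -12 -15.2 0 32 65; -15 -19 0 40 65; -18 -22.8 0 48 65; -21 -26.6 0 56 65; -24 -30.4 0 64 65; -27 -34.2 0 72 65; -30 -38 0 80 65", grip_force=40)

```text
time_s: 1.9
eef_pos: [332.5, 21.1, 211.4]
ee_rot: [0.001, 0.778, 0.628, 0.0]
force: [1.3, 0.7, 0.5]
grip_width: 0.65
```

```bash
python3 mv.py 426.3 -282.7 205 68
```

```text
t 1.9 pos [332.5  21.1 211.4] phi 77.83 tilt -1.0 j [-0.29 -0.13  1.99  0.    1.28 -0.08] w 0.65 F [1.3 0.7 0.5]
shift [-27.72  15.57   0.66] twist 9.83
```

Call:
step_arm(plan="-4 2.2 0 5 65; -8 4.5 0 9.8 65; -12 6.7 0 9.8 65; -16 9 0 9.8 65; -20 11.2 0 9.8 65; -24 13.5 0 9.8 65; -27.7 15.6 0 9.8 65; -27.7 15.6 0 9.8 65; -27.7 15.6 0 9.8 65")

```text
time_s: 2.8
eef_pos: [428.2, -280.2, 210.5]
ee_rot: [-0.001, 0.827, 0.562, -0.0]
force: [0.3, -0.0, -0.5]
grip_width: 0.653
```

```bash
python3 mv.py 426.3 -282.7 67 68
python3 - <<'E'
from fit import *
out=[]
for n in('top','side'):
    im,d=cams.capture(n); W=cloud(n,d); np.savez(f'{n}1.npz',im=im,d=d)
    g=(abs(W[...,0]-426)<90)&(abs(W[...,1]+283)<90)
    for lo,hi in((205,240),(113.5,123)):
        P=W[g&(W[...,2]>lo)&(W[...,2]<hi)]
        if len(P)>10: print(n,lo,len(P)); rect(P,'')
    u,v=proj(n,[426,-283,150])[0].astype(int); u=min(max(u,75),485); v=min(max(v,75),345)
    out.append(cv2.resize(im[v-75:v+75,u-75:u+75],(400,400),interpolation=cv2.INTER_CUBIC))
save('pics/d.png',np.hstack(out))
E
```

```text
t 2.8 pos [ 428.2 -280.2  210.5] phi 68.33 tilt -1.0 j [-0.81  0.28  1.54  0.    1.32 -0.43] w 0.653 F [ 0.3 -0.  -0.5]
shift [-0.31 -0.07 14.35] twist 0.33
top 113.5 258
 258 [ 465.1 -275. ] [102.5  25. ] 8.44 z 117.8
side 205 26
 26 [ 426.6 -288.7] [19.2 64.8] 57.48 z 237.6
side 113.5 256
 256 [ 465.2 -278.8] [102.9  26.6] 7.72 z 117.6
```

View pics/d.png

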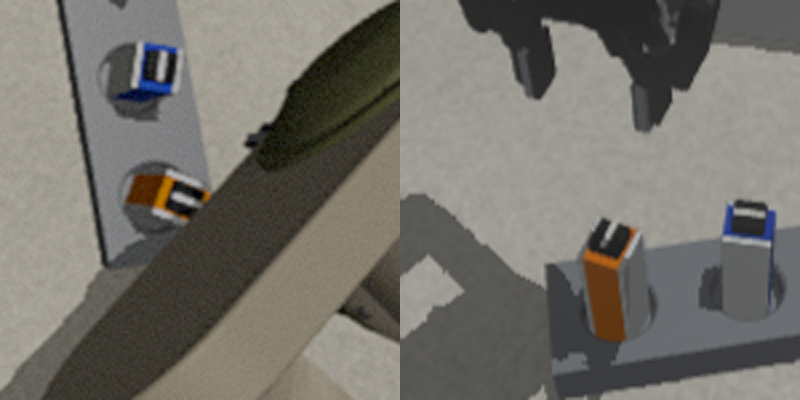

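Both fingers are lined up across the white sides of amber (right crop, about (535,95) and (650,128)), and blue is clear. I'm descending.

Call:
step_arm(plan="-0.3 -0.1 3 0.3 65; -0.3 -0.1 6.5 0.3 65; -0.3 -0.1 10 0.3 65; -0.3 -0.1 12.5 0.3 65; -0.3 -0.1 14.3 0.3 65; -0.3 -0.1 14.3 0.3 65; -0.3 -0.1 14.3 0.3 65")

```text
time_s: 3.6
eef_pos: [426.7, -282.0, 69.0]
ee_rot: [0.0, 0.828, 0.56, 0.0]
force: [-0.2, 0.3, 0.2]
grip_width: 0.653
```

```bash
python3 mv.py 426.3 -282.7 67 68
python3 - <<'E'
from fit import *
n='side'
im,d=cams.capture(n); save('pics/e0.png',im)
u,v=proj(n,[426,-283,100])[0].astype(int); print(u,v)
c=cv2.resize(im[v-50:v+50,u-60:u+60],(720,600),interpolation=cv2.INTER_CUBIC)
save('pics/e.png',np.clip(c.astype(float)*1.6,0,255).astype(np.uint8))
E
```

```text
t 3.6 pos [ 426.7 -282.    69. ] phi 68.13 tilt -1.0 j [-0.81  0.44  1.71  0.    0.98 -0.43] w 0.653 F [-0.2  0.3  0.2]
shift [-0.08 -0.01  0.2 ] twist 0.13
239 297
```

View pics/e.png

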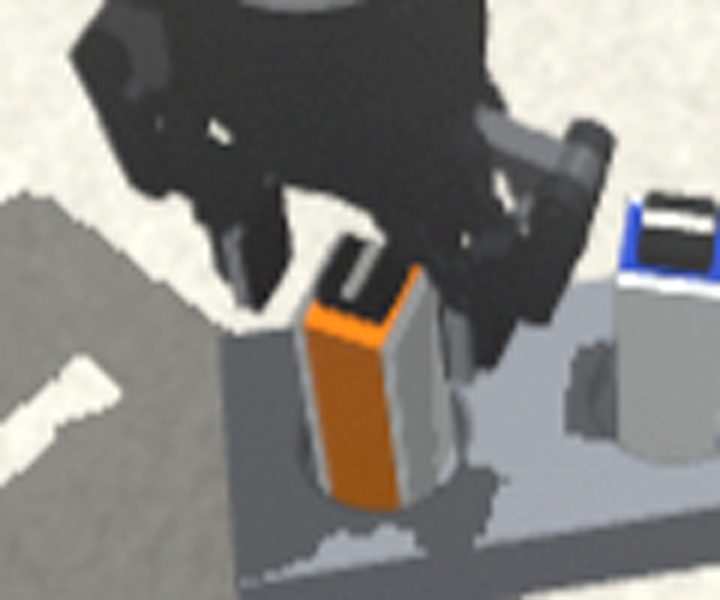

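```bash
python3 - <<'E'
from fit import *
n='side'
im=cv2.imread('pics/e0.png')[...,::-1]; u0,v0=239-60,297-50
c=np.clip(cv2.resize(im[v0:v0+100,u0:u0+120],(720,600),interpolation=cv2.INTER_CUBIC).astype(float)*2.2,0,255).astype(np.uint8)
a=np.radians(68.1); X=np.array([np.cos(a),np.sin(a),0]);Y=np.array([np.sin(a),-np.cos(a),0])
T=np.array([426.7,-282,69])
for zz,col in((5,(255,0,0)),(9,(0,255,0))):
  for s in(-1,1):
    P=np.array([T+s*Y*27.5+X*k+[0,0,h] for k,h in((11,zz),(-11,zz),(-11,zz+28),(11,zz+28))])
    cv2.polylines(c,[((proj(n,P)-[u0,v0]+.5)*6).astype(np.int32)],True,col,1)
for o,col in(((426.6,-284.6),(0,255,255)),):
    o=np.array([*o,0]); P=np.array([o+X*i*15+Y*j*15+[0,0,108] for i,j in((1,1),(1,-1),(-1,-1),(-1,1))])
    cv2.polylines(c,[((proj(n,P)-[u0,v0]+.5)*6).astype(np.int32)],True,col,1)
save('pics/f.png',c)
E
```

```text
(no output)
```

View pics/f.png

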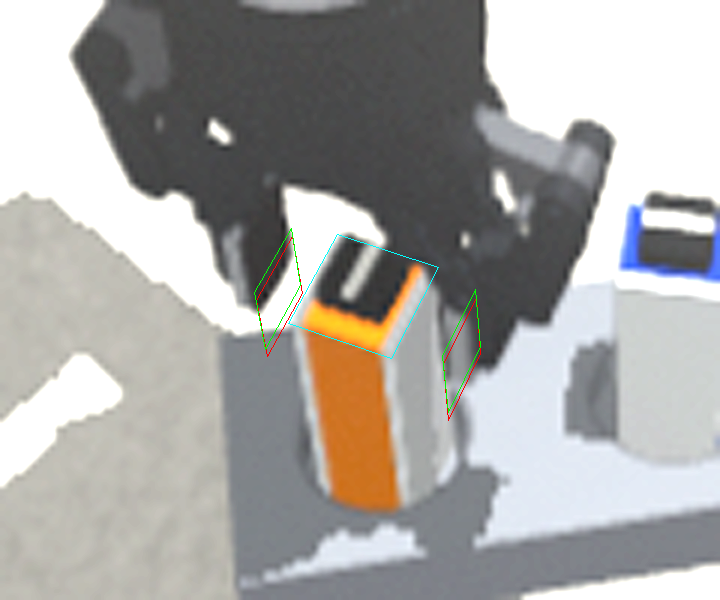

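```bash
python3 - <<'E'
from fit import *
n='side'
im,d=cams.capture(n); W=cloud(n,d); u0,v0=179,247
def show(x,y): 
    u,v=u0+int(x/6),v0+int(y/6); print((x,y),im[v,u],np.round(W[v,u],1))
for p in((230,260),(240,295),(255,300),(270,270),(285,230),(240,240),(450,320),(455,360),(458,380),(480,350),(490,360),(530,310),(345,290),(350,320),(350,450),(420,380)): show(*p)
E
```

```text
(230, 260) [66 67 68] [ 392.3 -281.7  120.8]
(240, 295) [68 69 70] [ 393.7 -282.2  104.4]
(255, 300) [32 31 31] [ 397.  -283.8  103.9]
(270, 270) [27 28 26] [ 401.  -274.1  103.3]
(285, 230) [28 27 27] [ 404.2 -265.2  110.2]
(240, 240) [35 36 36] [ 396.7 -283.   130.9]
(450, 320) [68 69 70] [ 452.  -305.5  127.7]
(455, 360) [65 65 67] [ 451.  -305.6  108. ]
(458, 380) [75 76 79] [ 452.3 -306.6  100.7]
(480, 350) [29 30 30] [ 459.1 -305.9  113.9]
(490, 360) [29 28 30] [ 460.4 -305.3  107.1]
(530, 310) [32 32 32] [ 472.6 -315.3  148. ]
(345, 290) [90 90 87] [ 422.6 -289.5  117.7]
(350, 320) [149  81  19] [ 423.5 -292.1  107.4]
(350, 450) [94 52 15] [ 419.3 -297.8   49.1]
(420, 380) [75 76 76] [ 440.3 -288.2   70.6]
```

Call:
step_arm(plan="0 0 0 0 50; 0 0 0 0 50; 0 0 0 0 50")

```text
time_s: 4.0
eef_pos: [426.4, -282.5, 68.3]
ee_rot: [0.0, 0.829, 0.56, 0.0]
force: [-0.2, 0.1, -0.1]
grip_width: 0.5
```

```bash
cat > tips.py <<'E'
from fit import *
def tips(n='side',zmin=60):
    s=readout.sense(); im,d=cams.capture(n); W=cloud(n,d); T=s['eef_pos']
    w,a,b,c=s['ee_rot']; phi=2*np.arctan2(b,a); X=np.array([np.cos(phi),np.sin(phi)]);Y=np.array([np.sin(phi),-np.cos(phi)])
    D=W[...,:2]-T[:2]; lx=D@X; ly=D@Y; dark=(im.max(-1)<85)&(im.max(-1).astype(int)-im.min(-1)<12)
    print('w',s['grip_width'],'T',np.round(T,1))
    for nm,k in(('f+',(ly>16)&(ly<60)&(abs(lx)<22)),('f-',(ly<-16)&(ly>-60)&(abs(lx)<22)),('palm',(abs(ly)<12)&(abs(lx)<22)&(W[...,2]>T[2]+56))):
        m=k&dark&(W[...,2]>zmin)
        print(nm,m.sum(),'lowest z',np.round(np.sort(W[m][:,2])[:12],1),'lx',np.round(np.percentile(lx[m],[2,98]),1),'ly',np.round(np.percentile(ly[m],[2,98]),1))
    return im,W
if __name__=='__main__': tips()
E
python3 tips.py
```

```text
w 0.49980894415205196 T [ 426.4 -282.5   68.3]
f+ 2302 lowest z [61.2 61.9 66.2 68.8 68.8 79.8 87.  89.1 89.2 91.9 92.1 92.8] lx [-21.2  20.5] ly [18.2 58.1]
f- 848 lowest z [90.3 91.1 92.1 92.1 92.4 92.8 93.2 93.4 93.8 94.  94.1 94.9] lx [-18.8  19.5] ly [-59.5 -18. ]
palm 80 lowest z [161.9 162.  162.4 163.8 164.1 165.6 166.8 167.1 167.2 167.6 167.6 167.8] lx [-21.7 -11.3] ly [-11.9  11.7]
```

The depth readings put the fingertips about 20 mm higher than the reported TCP suggests (tips at z≈90, palm at z≈162). I'll go down another 20 mm and then close.

Call:
step_arm(plan="0 0 0.7 0 50; 0 0 1.4 0 50; 0 0 2 0 50; 0 0 2 0 50; 0 0 2 0 30; 0 0 2 0 20; 0 0 2 0 20; 0 0 2 0 20; 0 0 2 0 20", grip_force=40)

```text
time_s: 4.95
eef_pos: [426.3, -282.4, 48.0]
ee_rot: [-0.0, 0.829, 0.56, -0.0]
force: [0.2, -0.2, -1.6]
grip_width: 0.348
```

```bash
python3 mv.py 426.3 -282.7 120 68; python3 - <<'E'
from tips import *
im,W=tips(zmin=45)
c=cv2.resize(im[247:347,179:299],(480,400),interpolation=cv2.INTER_CUBIC)
save('pics/g.png',np.clip(c.astype(float)*2,0,255).astype(np.uint8))
E
```

```text
t 4.95 pos [ 426.3 -282.4   48. ] phi 68.08 tilt -1.0 j [-0.81  0.48  1.73 -0.    0.93 -0.43] w 0.348 F [ 0.2 -0.2 -1.6]
shift [-0.03  0.01 -7.2 ] twist 0.08
w 0.34761007023689106 T [ 426.3 -282.4   48. ]
f+ 2085 lowest z [45.9 56.3 58.2 63.2 65.8 68.4 70.  71.2 71.6 72.9 74.1 74.2] lx [-21.2  20.6] ly [17.7 58.4]
f- 675 lowest z [74.  74.6 75.7 76.  76.3 76.8 76.9 77.  78.8 80.  80.5 81.1] lx [-19.  20.] ly [-59.6 -16.5]
palm 148 lowest z [113.4 113.4 114.3 114.3 114.6 115.2 115.3 115.8 115.9 116.  116.1 116.2] lx [-21.7   0.7] ly [-11.4  11.3]
```

View pics/g.png

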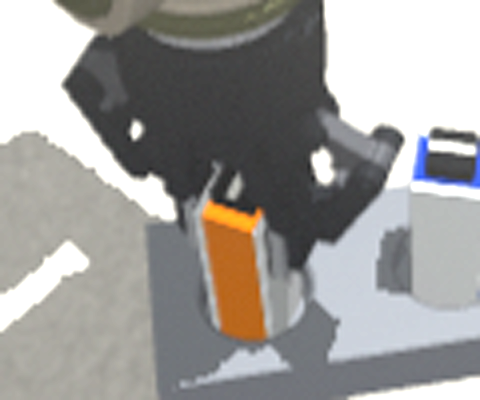

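Amber is gripped: the width is 29.6 mm, with the pads on the white sides and the tips about 60 mm above its base. I'm lifting.

Call:
step_arm(plan="0 0 -1 0 20; 0 0 -3 0 20; 0 0 -6 0 20; 0 0 -9.5 0 20; 0 0 -13 0 20; 0 0 -16 0 20; 0 0 -17.5 0 20; 0 0 -17.5 0 20", grip_force=60)

```text
time_s: 5.8
eef_pos: [426.9, -282.9, 225.7]
ee_rot: [0.002, 0.829, 0.56, 0.0]
force: [-0.8, -0.2, -2.2]
grip_width: 0.348
```

```bash
python3 mv.py 558.5 87.8 223 79.85
```

```text
t 5.8 pos [ 426.9 -282.9  225.7] phi 68.09 tilt -1.0 j [-0.81  0.27  1.52  0.    1.35 -0.43] w 0.348 F [-0.8 -0.2 -2.2]
shift [39.3  -1.63  0.18] twist -11.76
```

Call:
step_arm(plan="2 -0.1 0 0 20; 6 -0.3 0 -2 20; 10 -0.5 0 -4 20; 15 -0.7 0 -6 20; 20 -0.9 0 -8 20; 25 -1.1 0 -10 20; 30 -1.3 0 -11.8 20; 34 -1.5 0 -11.8 20; 37.5 -1.6 0 -11.8 20; 39.3 -1.6 0 -11.8 20")

```text
time_s: 6.8
eef_pos: [558.0, 90.9, 221.8]
ee_rot: [-0.001, 0.766, 0.643, -0.001]
force: [-0.1, -1.3, -2.4]
grip_width: 0.341
```

Call:
step_arm(plan="0 0 0 0 20; 0 0 0 0 20; 0 0 0 0 20")

```text
time_s: 7.1
eef_pos: [557.9, 87.3, 222.6]
ee_rot: [-0.0, 0.767, 0.642, -0.0]
force: [0.4, -0.6, -2.1]
grip_width: 0.343
```

```bash
python3 mv.py 558.5 87.8 223 79.85; python3 - <<'E'
from fit import *
s=readout.sense();T=s['eef_pos']
out=[]
for n in('top','side'):
    im,d=cams.capture(n); W=cloud(n,d); np.savez(f'{n}2.npz',im=im,d=d)
    I=im.astype(int); near=(abs(W[...,0]-T[0])<45)&(abs(W[...,1]-T[1])<45)
    am=near&(I[...,0]>I[...,2]*2.2)&(I[...,0]>50)&(W[...,2]>150)
    print(n,am.sum())
    if am.sum()>10:
        rect(W[am],'amber'); print(np.percentile(W[am],[1,50,99],axis=0).round(1))
    r=spotter.regions_of(n,'amber_center')
    for q in r[:2]:
        print(q['conf'],np.round(q['extent']))
    u,v=proj(n,[558,88,180])[0].astype(int)
    out.append(np.clip(cv2.resize(im[v-70:v+70,u-60:u+60],(390,455),interpolation=cv2.INTER_CUBIC)*1.7,0,255).astype(np.uint8)); print(u,v)
save('pics/i.png',np.hstack(out))
E
```

```text
t 7.1 pos [557.9  87.3 222.6] phi 79.82 tilt -1.0 j [-0.05  0.39  1.35 -0.    1.39  0.13] w 0.343 F [ 0.4 -0.6 -2.1]
shift [ 0.06  0.05 -0.04] twist -0.03
top 439
amber 439 [556.  77.] [ 8.7 21.6] 79.13 z 252.0
[[545.1  71.7 190. ]
 [555.3  74.  252. ]
 [566.   80.3 285.9]]
0.57 [156. 171.  39.  38.]
0.36 [120. 208.  21.  52.]
165 177
side 462
amber 462 [557.9  82.2] [30.2 21. ] 80.02 z 242.8
[[546.2  67.4 190.8]
 [556.5  71.2 242.8]
 [566.4  78.  284.8]]
0.75 [311. 100.  17.  54.]
308 124
```

View pics/i.png

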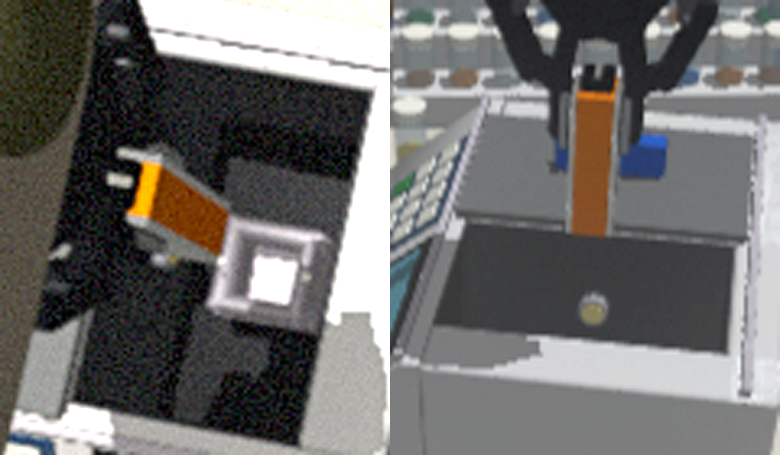

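Amber hangs upright above the holder with a clear face toward -y, as seen in both views: about (180,215) in the left crop and (593,165) in the right. I'll check tilt and centring more precisely.

```bash
python3 - <<'E'
from fit import *
a=np.radians(-10.15); ex=np.array([np.cos(a),np.sin(a)]); ey=np.array([-np.sin(a),np.cos(a)])
for n,o in(('top',(557.7,90.0)),('side',(559.6,85.5))):
    q=np.load(f'{n}2.npz'); W=cloud(n,q['d']); I=q['im'].astype(int)
    near=(abs(W[...,0]-558)<45)&(abs(W[...,1]-88)<45)&(W[...,2]>185)&(W[...,2]<278)
    am=near&(I[...,0]>I[...,2]*2.2)&(I[...,0]>50)
    P=W[am]; lx=(P[:,:2]-o)@ex; ly=(P[:,:2]-o)@ey; z=P[:,2]
    A=np.c_[lx-lx.mean(),z-230,np.ones(len(z))]; k=ly<np.median(ly)+5
    c=np.linalg.lstsq(A[k],ly[k],rcond=None)[0]; print(n,k.sum(),'yaw slope deg',np.degrees(c[0]).round(2),'tilt deg',np.degrees(c[1]).round(2),'face ly at z230',c[2].round(2),'centre ly',(c[2]+15).round(2))
    for lo in range(190,275,20):
        b=k&(z>lo)&(z<lo+20); 
        if b.sum()>8: print(lo,b.sum(),'lx mid',np.round((np.percentile(lx[b],3)+np.percentile(lx[b],97))/2,1),np.round(np.percentile(lx[b],[3,97]),1),'ly',np.round(np.median(ly[b]),1))
E
```

```text
top 333 yaw slope deg 0.14 tilt deg -0.1 face ly at z230 -16.51 centre ly -1.51
190 63 lx mid 0.7 [-8.9 10.4] ly -16.5
210 68 lx mid 0.9 [-8.9 10.7] ly -16.5
230 73 lx mid 0.2 [-9.6 10.1] ly -16.6
250 87 lx mid 0.8 [-9.1 10.8] ly -16.6
270 38 lx mid 0.4 [-9.2 10.1] ly -16.6
side 403 yaw slope deg 0.19 tilt deg 0.24 face ly at z230 -14.82 centre ly 0.18
190 81 lx mid -0.9 [-10.9   9.1] ly -15.2
210 93 lx mid -0.6 [-9.7  8.5] ly -14.8
230 93 lx mid -0.7 [-10.5   9. ] ly -14.9
250 95 lx mid -1.2 [-11.    8.6] ly -14.9
270 39 lx mid -1.0 [-9.7  7.7] ly -14.5
```

Call:
step_arm(plan="0.1 0 2 0 20; 0.1 0 5 0 20; 0.1 0 8 0 20; 0.1 0 10.5 0 20; 0.1 0 11.5 0 20; 0.1 0 11.5 0 20; 0.1 0 11.5 0 20; 0.1 0 11.5 0 20")

```text
time_s: 8.1
eef_pos: [559.1, 89.1, 109.5]
ee_rot: [0.001, 0.767, 0.642, 0.001]
force: [0.6, -0.3, -2.7]
grip_width: 0.341
```

```bash
python3 mv.py 558.5 87.8 65 79.85; python3 - <<'E'
from fit import *
im,d=cams.capture('top'); W=cloud('top',d); I=im.astype(int)
a=np.radians(-10.15); ex=np.array([np.cos(a),np.sin(a)]); ey=np.array([-np.sin(a),np.cos(a)])
am=(abs(W[...,0]-558)<45)&(abs(W[...,1]-88)<45)&(I[...,0]>I[...,2]*2.2)&(I[...,0]>45)
P=W[am]; D=P[:,:2]-[557.7,90]; print(am.sum(),np.percentile(P[:,2],[1,99]).round(1),np.round(np.percentile(D@ex,[3,97]),1),np.round(np.median(D@ey),1))
c=cv2.resize(im[140:230,130:230],(700,630)[:2],interpolation=cv2.INTER_CUBIC)[:600]
save('pics/j.png',np.clip(c*2.0,0,255).astype(np.uint8))
E
```

```text
t 8.1 pos [559.1  89.1 109.5] phi 79.88 tilt -1.0 j [-0.05  0.5   1.51  0.    1.14  0.13] w 0.341 F [ 0.6 -0.3 -2.7]
shift [-0.14 -0.05  4.45] twist 0.03
260 [ 76.8 173.2] [-8.6 11.3] -14.3
```

View pics/j.png

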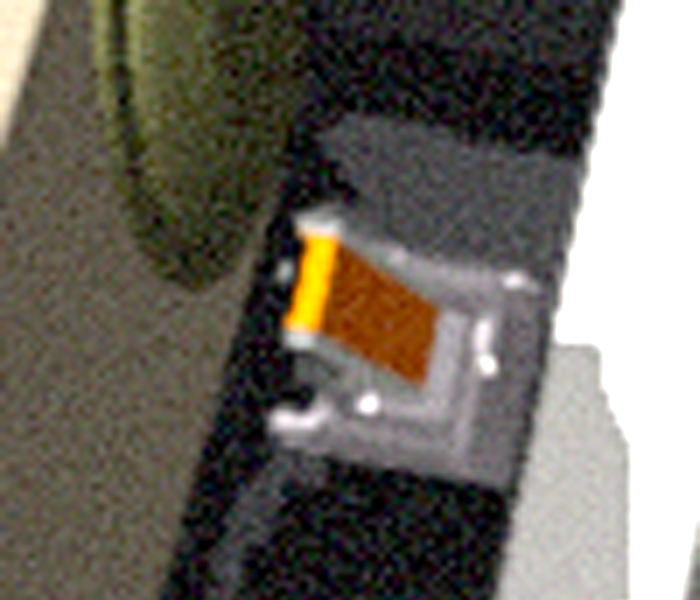

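The base hovers about 14 mm above the rim, centred within about 1 mm. I'm lowering slowly and watching the force.

Call:
step_arm(plan="0 -0.1 0.5 0 20; 0 -0.1 1 0 20; 0 -0.1 1.5 0 20; 0 -0.1 2 0 20; 0 -0.1 2.3 0 20; 0 -0.1 2.6 0 20; 0 -0.1 2.6 0 20")

```text
time_s: 8.85
eef_pos: [557.2, 89.3, 81.6]
ee_rot: [-0.0, 0.767, 0.642, -0.0]
force: [0.1, 0.2, -2.6]
grip_width: 0.343
```

```bash
python3 mv.py 558.2 88.5 65 79.85
```

```text
t 8.85 pos [557.2  89.3  81.6] phi 79.88 tilt -1.0 j [-0.05  0.53  1.54 -0.    1.08  0.13] w 0.343 F [ 0.1  0.2 -2.6]
shift [-0.07  0.11  1.66] twist 0.03
```

Call:
step_arm(plan="0 0.1 0.5 0 20; 0 0.1 1 0 20; 0 0.1 1.3 0 20; 0 0.1 1.5 0 20; 0 0.1 1.5 0 20; 0 0.1 1.5 0 20")

```text
time_s: 9.45
eef_pos: [558.4, 89.2, 67.1]
ee_rot: [0.0, 0.767, 0.642, 0.0]
force: [-0.4, -1.0, -2.7]
grip_width: 0.344
```

Call:
step_arm(plan="0 0 0.1 0 20; 0 0 0.2 0 20; 0 0 0.2 0 20")

```text
time_s: 9.75
eef_pos: [558.4, 89.1, 65.0]
ee_rot: [0.0, 0.767, 0.642, 0.0]
force: [-0.3, 0.2, -1.6]
grip_width: 0.344
```

```bash
python3 mv.py 558.2 88.5 65 79.85
```

```text
t 9.75 pos [558.4  89.1  65. ] phi 79.88 tilt -1.0 j [-0.05  0.55  1.55 -0.    1.04  0.13] w 0.344 F [-0.3  0.2 -1.6]
shift [-0.07 -0.01 -0.  ] twist 0.03
```

Call:
step_arm(plan="0 0 0.1 0 20; 0 0 0.1 0 20")

```text
time_s: 9.95
eef_pos: [558.5, 89.2, 64.9]
ee_rot: [0.0, 0.767, 0.642, 0.0]
force: [-1.5, -0.7, 6.4]
grip_width: 0.343
```

Call:
step_arm(plan="0 0 0.1 0 20; 0 0 0.1 0 20")

```text
time_s: 10.15
eef_pos: [558.6, 89.2, 64.9]
ee_rot: [0.0, 0.767, 0.642, 0.0]
force: [-5.6, -0.4, 14.5]
grip_width: 0.341
```

Floor contact came at TCP z 64.9, which puts the base at 30, so the cell is home. I'm releasing and rising.

Call:
step_arm(plan="0 0 -0.1 0 34; 0 0 -0.1 0 40; 0 0 -0.1 0 45; 0 0 -0.1 0 50; 0 0 -0.1 0 55; 0 0 -0.1 0 55; 0 0 -0.1 0 55")

```text
time_s: 10.85
eef_pos: [558.4, 89.2, 64.0]
ee_rot: [-0.0, 0.767, 0.642, -0.0]
force: [-0.1, 0.7, 0.1]
grip_width: 0.554
```

Call:
step_arm(plan="0 0 -1 0 55; 0 0 -3 0 55; 0 0 -6 0 55; 0 0 -10 0 55; 0 0 -14 0 55; 0 0 -17 0 55; 0 0 -18 0 55; 0 0 -18 0 55")

```text
time_s: 11.65
eef_pos: [558.7, 89.2, 245.2]
ee_rot: [0.001, 0.767, 0.642, 0.001]
force: [0.5, 0.8, -0.6]
grip_width: 0.549
```

```bash
python3 mv.py 585 235 243 170; python3 - <<'E'
from fit import *
o=[]
for n in('top','side'):
    im,d=cams.capture(n); W=cloud(n,d); I=im.astype(int)
    near=(abs(W[...,0]-558)<35)&(abs(W[...,1]-88)<35)
    m=near&(W[...,2]>110)&(W[...,2]<142)&(I[...,0]>I[...,2]*2)
    print(n,m.sum()); 
    if m.sum()>4: print(np.percentile(W[m],[2,50,98],axis=0).round(1))
    u,v=proj(n,[558,88,130])[0].astype(int)
    o.append(np.clip(cv2.resize(im[v-60:v+60,u-60:u+60],(400,400),interpolation=cv2.INTER_CUBIC)*1.8,0,255).astype(np.uint8))
save('pics/k.png',np.hstack(o))
E
```

```text
t 11.65 pos [558.7  89.2 245.2] phi 79.88 tilt -1.0 j [-0.05  0.38  1.31 -0.    1.44  0.13] w 0.549 F [ 0.5  0.8 -0.6]
shift [14.82  0.03  0.23] twist -90.12
top 130
[[546.1  73.8 111.3]
 [554.5  79.9 125.4]
 [568.2 105.4 136.5]]
side 88
[[546.7  69.5 110.6]
 [557.7  73.5 121.7]
 [569.7  90.8 128.3]]
```

View pics/k.png

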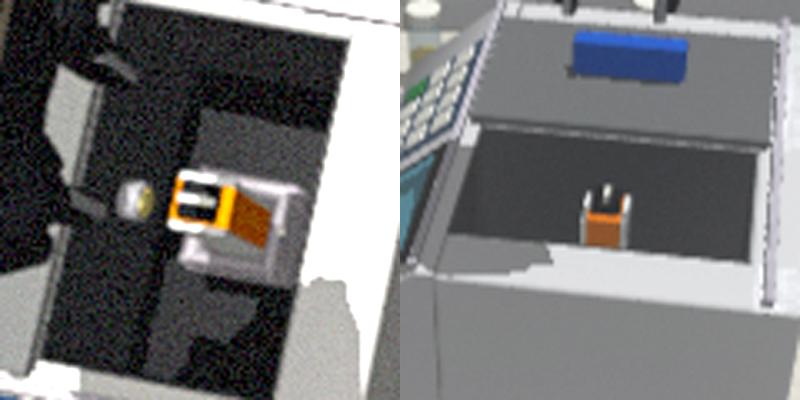

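The cell stands in the holder, with the orange top edge at z≈125 and the white line along the light path. Next I close the fingers and go behind the grip bar to push the cover.

Call:
step_arm(plan="2 0 0 0 0; 5 0 0 0 0; 9 0 0 0 0; 13 0 0 0 0; 15.5 0 0 0 0; 16.5 0 0 0 0; 16.5 0 0 0 0; 16.5 0 0 0 0; 16.5 0 0 0 0")

```text
time_s: 12.65
eef_pos: [587.4, 250.3, 244.0]
ee_rot: [0.0, 0.767, 0.641, -0.0]
force: [0.8, -0.0, 1.2]
grip_width: 0.005
```

```bash
python3 mv.py 587.2 250.9 160 79.88; python3 - <<'E'
from fit import *
s=readout.sense();T=s['eef_pos']; a=np.radians(79.88); X=np.array([np.cos(a),np.sin(a)]);Y=np.array([X[1],-X[0]])
im,d=cams.capture('side'); W=cloud('side',d); D=W[...,:2]-T[:2]
m=(abs(D@X)<25)&(abs(D@Y)<25)&(W[...,2]>190); z=np.sort(W[m][:,2]); print(m.sum(),z[:15].round(1))
k=m&(W[...,2]<z[0]+25); print('lx',np.percentile((D@X)[k],[2,98]).round(1),'ly',np.percentile((D@Y)[k],[2,98]).round(1))
u,v=proj('side',[*T[:2],200])[0].astype(int); v=max(v,60)
save('pics/l.png',np.clip(cv2.resize(im[v-60:v+60,u-60:u+60],(480,480))*1.6,0,255).astype(np.uint8))
E
```

```text
t 12.65 pos [587.4 250.3 244. ] phi 79.8 tilt -1.0 j [ 0.22  0.56  1.05 -0.    1.53  0.4 ] w 0.005 F [ 0.8 -0.   1.2]
shift [ 0.06 -0.03  8.4 ] twist -0.08
993 [264.  264.2 265.8 266.6 266.9 267.3 267.8 267.8 268.2 268.2 268.3 268.3
 268.9 269.9 269.9]
lx [-15.6  -5.9] ly [-11.9  13.9]
```

View pics/l.png

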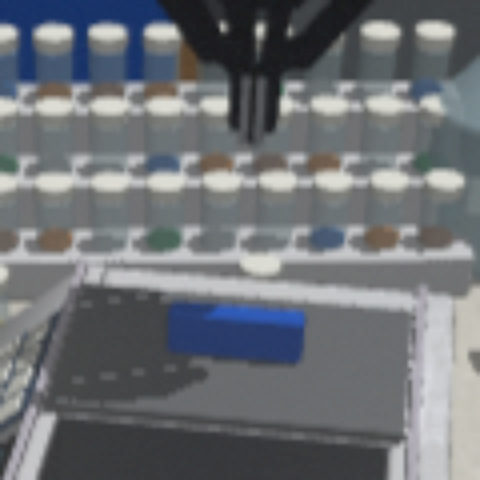

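The shut fingertips are at z≈264 with the reported TCP at 244, the same 20 mm offset. TCP 143 should therefore put the tips at about 163, behind the bar (149 to 177).

Call:
step_arm(plan="0 0 3 0 0; 0 0 6 0 0; 0 0 8.5 0 0; 0 0 9.5 0 0; 0 0 10.1 0 0; 0 0 10.1 0 0; 0 0 10.1 0 0")

```text
time_s: 13.4
eef_pos: [587.9, 251.6, 144.3]
ee_rot: [0.0, 0.767, 0.642, 0.001]
force: [1.2, -0.3, -0.6]
grip_width: -0.001
```

Call:
step_arm(plan="-0.5 0 0 0 0; -1 0 0 0 0; -1.5 0 0 0 0; -2 0 0 0 0; -2.5 0 0 0 0; -3 0 0 0 0; -3 0 0 0 0")

```text
time_s: 14.1
eef_pos: [582.0, 221.4, 143.1]
ee_rot: [0.0, 0.767, 0.642, -0.0]
force: [-0.3, -0.2, 0.1]
grip_width: -0.001
```

```bash
python3 mv.py 558.2 88.5 143 79.88; python3 - <<'E'
from fit import *
im,d=cams.capture('side'); W=cloud('side',d); I=im.astype(int)
b=(I[...,2]>I[...,0]*2)&(I[...,2]>60)&(W[...,2]>172)&(abs(W[...,0]-575)<60)&(abs(W[...,1]-180)<80); print(axisline(W[b]))
E
```

```text
t 14.1 pos [582.  221.4 143.1] phi 79.85 tilt -1.0 j [ 0.18  0.58  1.27 -0.    1.29  0.35] w -0.001 F [-0.3 -0.2  0.1]
shift [-1.35e+01 -1.00e-02  1.00e-02] twist -0.03
(array([579.4, 196.3]), np.float64(173.4), array([21.2, 77.4]))
```

Call:
step_arm(plan="-1 0 0 0 0; -2.2 0 0 0 0; -3.5 0 0 0 0; -5 0 0 0 0; -6.5 0 0 0 0; -8 0 0 0 0; -9.2 0 0 0 0; -10 0 0 0 0; -10.5 0 0 0 0; -10.5 0 0 0 0")

```text
time_s: 15.15
eef_pos: [563.8, 118.0, 143.1]
ee_rot: [0.0, 0.767, 0.642, -0.0]
force: [0.0, -0.1, -0.1]
grip_width: 0.003
```

Call:
step_arm(plan="-0.2 0 0 0 0; -0.4 0 0 0 0; -0.6 0 0 0 0; -0.7 0 0 0 0; -0.7 0 0 0 0")

```text
time_s: 15.65
eef_pos: [562.5, 111.7, 143.1]
ee_rot: [0.0, 0.767, 0.642, -0.0]
force: [0.8, 0.3, 0.2]
grip_width: 0.002
```

```bash
python3 mv.py 558.2 88.5 143 79.88
```

```text
t 15.65 pos [562.5 111.7 143.1] phi 79.88 tilt -1.0 j [-0.01  0.48  1.44 -0.    1.22  0.17] w 0.002 F [0.8 0.3 0.2]
shift [-2.36 -0.01  0.01] twist 0.0
```

Call:
step_arm(plan="-0.2 0 0 0 0; -0.4 0 0 0 0; -0.4 0 0 0 0")

```text
time_s: 15.95
eef_pos: [561.7, 107.9, 143.0]
ee_rot: [-0.0, 0.767, 0.642, 0.0]
force: [1.1, 3.3, 0.1]
grip_width: -0.0
```

Call:
step_arm(plan="-0.1 0 0 0 0; -0.2 0 0 0 0; -0.2 0 0 0 0")

```text
time_s: 16.25
eef_pos: [561.7, 107.8, 143.1]
ee_rot: [-0.001, 0.767, 0.642, 0.002]
force: [4.7, 12.2, -0.9]
grip_width: -0.005
```

A firm stop at local y≈19.7 mm, where 19 was expected. I'm backing off, rising and looking.

Call:
step_arm(plan="0.5 0 0 0 0; 2 0 0 0 0; 3 0 0 0 0; 3 0 -3 0 0; 3 0 -7 0 0; 3 0 -11 0 0; 6 0 -14 0 0; 10 0 -15 0 0; 14 0 -15 0 0; 18 0 -15 0 0")

```text
time_s: 17.25
eef_pos: [592.9, 285.2, 293.3]
ee_rot: [0.0, 0.767, 0.642, 0.0]
force: [1.1, -0.5, -0.0]
grip_width: 0.002
```

Call:
step_arm(plan="2 0 0 0 0; 3 0 0 0 0; 3 0 0 0 0")

```text
time_s: 17.55
eef_pos: [598.1, 313.6, 292.3]
ee_rot: [-0.0, 0.766, 0.642, -0.0]
force: [1.0, 0.5, 0.5]
grip_width: 0.0
```

```bash
python3 mv.py 558.2 88.5 143 79.88; python3 - <<'E'
from fit import *
a=np.radians(-10.15); ex=np.array([np.cos(a),np.sin(a)]); ey=np.array([-np.sin(a),np.cos(a)])
o=[]
for n,og in(('top',(557.7,90)),('side',(559.6,85.5))):
    im,d=cams.capture(n); W=cloud(n,d); I=im.astype(int); og=np.array(og)
    b=(I[...,2]>I[...,0]*2)&(I[...,2]>60)&(W[...,2]>172)&(abs(W[...,0]-558)<60)&(abs(W[...,1]-88)<50)
    rect(W[b],n+' bar'); c,an,s=axisline(W[b]); print(c,an,s,'local',((c-og)@ex).round(1),((c-og)@ey).round(1))
    o.append(cv2.resize(im,(400,300)))
save('pics/m.png',np.clip(np.hstack(o)*1.3,0,255).astype(np.uint8))
E
```

```text
t 17.55 pos [598.1 313.6 292.3] phi 79.96 tilt -1.0 j [ 0.31  0.65  0.78 -0.    1.71  0.49] w 0.0 F [1.  0.5 0.5]
shift [-2.285e+01  1.000e-02  1.495e+01] twist 0.08
top bar 473 [558.   88.7] [14.9 79.2] 80.01 z 176.8
[557.5  88.3] 170.2 [14.9 78.3] local 0.1 -1.7
side bar 198 [558.6  85.4] [17.8 77. ] 80.4 z 175.8
[558.7  83.8] 169.5 [16.2 77.4] local -0.6 -1.8
```

View pics/m.png

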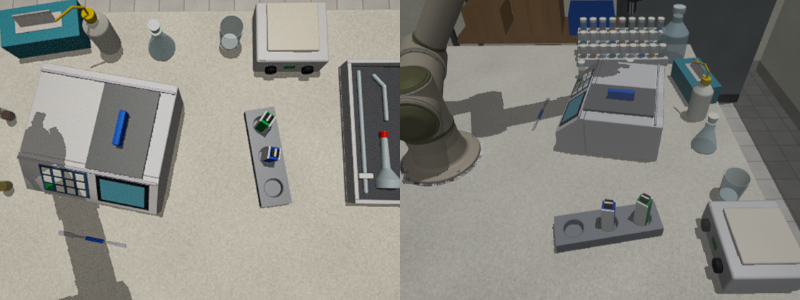

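The cover lies over the pit with its bar above the holder, at about (121,128) in the left view. Green and blue still stand in the rack and the near well is empty, so I'm handing in.

```bash
python3 -c "
from rig import workorder; print(workorder.finish_job())"
```

```text
the job is handed in; nothing more can be done
None
```

I gripped the amber standard by its frosted sides, lowered it into the cell holder with its clear faces along the light path, and pushed the cover shut. The job is handed in; it finished at about 17.6 s of the 51 s allowed.

- **Seating:** the holder floor was felt at a base height of about 30 mm. After release, the top of the glass read about 125 mm (125 expected), and the white line on the cap lay along the light path.
- **Cover:** it met its dead stop at about 13 N. Its bar then measured within 2 mm of the holder axis in both cameras.
- **Other standards:** green and blue were still standing in the rack. The arm was clear of everything at hand-in.

Two readings disagreed:
- **Camera offset:** the two cameras differed by about 4 mm in y. I averaged them, then corrected the position relative to the holder.
- **Fingertip height:** the depth images put the fingertips 20–30 mm above the reported TCP. I set the grip and push heights from the images instead.

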